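# Put the spice jar away in the lidded store tin

### The job

Put the tall, slim spice jar away in the store tin: take the lid off and lay it flat on the worktop, lower the glass jar gently, without dropping or forcing it, until it stands upright on the packs inside (you cannot know how full the tin is until you feel it), then put the lid back on, fully home. Do not disturb the other things on the worktop.

Things in the scene. Friction and masses are not known exactly. Their poses are not given: they have to be found in the camera images.
- tin: Heavy cream rectangular store tin that does not move, opaque, with a loose lid. Outside 236 mm (its x) by 160 mm (its y) by 175 mm high, walls 4 mm; a loop handle sticks out 20 mm from each short end, 115 mm up. Origin at the centre of its underside, z up. The worktop on its right (its -y side) is kept clear for 300 mm: room to lay the lid flat beside it, turned like the tin.
- tin_mouth (a point): Centre of the tin's mouth, level with the rim, 175 mm over the tin's origin; the mouth is 228 by 152 mm. The whole floor below is covered with flat cartons, packed tight, level and unyielding; their top lies anywhere from 113 to 155 mm below this point, different every time and listed nowhere. The jar fits under the lid at every level.
- lid: Loose wooden lid, about 0.3 kg, at first seated on the tin. Origin at the centre of its underside, z up, x along its long side. Four battens under it form a lip 220 by 144 mm, 12 mm high, that drops into the mouth with 4 mm play all round; the board above it, 244 by 168 by 10 mm, rests on the rim. Seated, its origin is 163 mm above the tin's and its axes lie along the tin's (either way round).
- lid_handle (a point): Centre of the lid's bar handle, 48 mm above the lid's origin: a wooden bar 100 mm long along the lid's x, 15 mm thick along its y, 24 mm high, its underside 14 mm clear of the board, on two posts 72 mm apart.
- jar: The tall slim glass spice jar with a screw cap, upright on the worktop on the robot's left: 45 mm in diameter, 106 mm tall, about 0.11 kg; cap (44.6 mm in diameter) from 85 to 106 mm up. Origin at the centre of its underside, z up.
- squat_jar: Bystander: shorter, wider jar, 62 mm across, 99 mm tall, also on the robot's left; it may stand in front of or behind the slim jar. Origin at the centre of its underside.
- mug: Bystander: white mug 84 mm across and 89 mm tall, behind the tin. Origin under it.
- food_tin: Bystander: low food tin, 86 mm in diameter, 40 mm tall, behind the tin. Origin at the centre of its underside.
Not all that is in view belongs to the job. Leave any blue look-alike of the jar alone.

How it is judged:
By the outcome, as a careful person would: the job done as asked, in the order asked, and still so for the second after the job is handed in, with the robot touching nothing.
It also fails if it takes over 72 s, if anything falls off the work surface, if the arm or the gripper's body presses on something with over 40 N, if the wrist force passes 120 N, or if a joint passes its speed limit or range.

### The arm

A 7-joint arm with a two-finger parallel gripper is mounted at the origin on a cart in front of the work surface, level with it; the furniture and walls round the work are solid. World frame = base frame: x ahead of the robot, y to its left, z up, the work surface at z = 0. Lengths are in mm, angles in rad, forces in N, time in s.
With the tool pointing down it reaches from about 400 to 900 mm from the base axis. Payload 5.6 kg.
Tool frame: the origin (TCP) lies midway between the tips of the shut fingers; the grasp point (between the pads) lies 19 mm behind it; z points along the fingers, y is the line along which they close (so a half turn about z gives the same grasp; the last joint's range is limited). The gripper opens to 92 mm and grips with 3 to 60 N. Pads are 20 mm wide; open, the fingers measure 128 mm over their backs; the gripper's body (75 mm by 189 mm) begins 69 mm behind the grasp point.
Start: joints at [-0.043, 0.468, -0.012, 1.603, 0.006, 1.071, -0.056], TCP at [650.007, -0.044, 214.592] pointing down, gripper open.
Joint ranges: [-2.53, 2.53], [-0.31, 2.02], [-1.57, 1.55], [0.28, 2.44], [-1.29, 4.43], [0.15, 1.84], [-2.92, 2.92]. Speed limits (rad/s): [2.57, 2.57, 3.14, 3.14, 3.14, 3.14, 3.14].

### API

Orientations are given as a rotation vector (axis times angle).
In Python, from cell import robot, grip, kin, viewer gives the robot as it stands. Calls block until the motion is done:
- robot.movep(position, orientation): joint-space move of the TCP to a pose.
- robot.servo_line(position, feed=150, rotation=None): straight line of the TCP; rotation=None keeps the orientation; feed is the mean speed in mm/s.
- robot.goto_joints(angles): joint-space move.
- grip(opening, newtons=None): opening from 0.0 (shut) to 1.0 (fully open); newtons is the grip in N (None keeps the last); returns when the fingers have stopped.
- robot.hold(seconds).
- kin.ik(position, orientation): joint angles nearest the present ones, or None.
- robot.observe(): the state.
- viewer.read_camera(name): name is "side" or "top" or "wrist"; returns the picture (480x640x3 uint8, red, green, blue); there is no depth.
- viewer.camera_info(name): a dict with "camera_matrix" (3x3 intrinsics, pixels), "R" (3x3) and "t" (3): a world point X has camera coordinates R X + t. Camera axes: x right, y down, z forward; pixel columns grow to the right and rows downward; lengths in mm; the calibration is good to about 2 mm. A picture is of the moment at which its call begins: read the wrist's pose just before it. camera_info takes no time and is no camera call; for the wrist camera it gives the pose at the moment of the call.
A pose or a line that the arm cannot do raises robot.IKError and nothing moves.
- robot.job_done(): hands the job in; it is judged then, once.
Trained networks look in the newest picture that a camera, given by its name, has taken for a name from the list of things; names that differ only in an ending like _2 or _b are one class to them, and where a whole thing is asked for, a point or a joint stands for the part that bears it (a point fixed in the world has none). Each returns a list of dicts, best first, with "confidence" (0 to 1); they miss things now and then, are a little off and sometimes report something else, mostly with a low value. They report only what shows in the picture. A call takes as long as a camera call. They do not tell look-alikes from the thing itself.
- viewer.silhouettes(name, camera): "mask" (480x640 bool, what is visible of it).
- viewer.pinpoint(name, camera): "at" ([x, y, z] in mm, in the coordinates of the camera as it stood for that picture, good to about 4 mm: a listed point, or the origin of a listed thing).
The state is a dict: "t": time; "joints": joint angles; "joint_velocities": joint speeds; "joint_torque": joint torques, N m; "tcp_pos": TCP position; "tcp_rot": TCP orientation; "contact_force": force on the tool from outside, world axes, zero at the start; "wrist_torque": the same for the moment, N m; "grip_width": opening from 0.0 (shut) to 1.0 (fully open); "grip_force": force on a finger pad.
Only numpy, scipy, OpenCV 4.12 (cv2) and the standard library are available. Lean on these libraries where they do the work, as an engineer would, in place of code of your own. Each camera call takes 0.05 s, during which the arm holds its last target. There are 200 camera calls.

## Working session

There is one attempt and no reset: what is moved stays moved. The work goes in short steps, each a Python script; the robot and the scene stay as the last script left them, time stands still between calls to the robot, and variables do not carry over. Pictures are saved under pics/ and viewed, at most 10 in all, crops included, and the job is handed in when it is done.

```bash
ls; mkdir -p pics; cat > h.py <<'E'
import numpy as np, cv2
from scipy.spatial.transform import Rotation as Rn
from cell import robot, grip, kin, viewer
def shot(cam,fn=None):
    inf=viewer.camera_info(cam); im=viewer.read_camera(cam)
    if fn: cv2.imwrite('pics/'+fn,im[:,:,::-1])
    return im,inf
def world(p,inf): return np.array(inf['R']).T@(np.array(p)-np.array(inf['t']))
def proj(X,inf):
    c=np.array(inf['R'])@np.array(X)+np.array(inf['t']); q=np.array(inf['camera_matrix'])@c; return q[:2]/q[2]
def ray(uv,inf,z):
    "world point at height z seen at pixel uv"
    R=np.array(inf['R']);o=-R.T@np.array(inf['t']);d=R.T@np.linalg.solve(np.array(inf['camera_matrix']),[uv[0],uv[1],1]);return o+d*(z-o[2])/d[2]
def down(yaw):
    "tool z down; tool y (closing) along world angle yaw+90deg"
    return (Rn.from_euler('z',yaw)*Rn.from_euler('x',np.pi)).as_rotvec()
E
python3 - <<'E'
from h import *
for c in ['top','side']:
    im,inf=shot(c,c+'0.png')
    print(c,np.round(world([0,0,0],inf)))
    for n in ['tin','tin_mouth','lid','lid_handle','jar','squat_jar','mug','food_tin']:
        for r in viewer.pinpoint(n,c)[:3]:
            w=world(r['at'],inf); print(n,round(r['confidence'],2),np.round(w,1),np.round(proj(w,inf)))
print(robot.observe()['t'],robot.observe()['contact_force'],robot.observe()['tcp_rot'],down(0))
E
```

```text
pics
top [ 373.  119. 1157.]
tin_mouth 0.73 [378.6 273.6   1.4] [271. 312.]
tin_mouth 0.54 [504.2 321.8  -0.9] [253. 258.]
lid 0.61 [449.3   9.8 160.8] [393. 280.]
lid_handle 0.9 [450.4   6.7 207. ] [397. 278.]
jar 0.95 [519.5 228.9   1.7] [293. 253.]
jar 0.84 [503.5 320.6  -1.7] [254. 259.]
squat_jar 0.58 [380.8 271.2  -1.3] [272. 312.]
mug 0.51 [686.7 -32.3  -1.3] [404. 187.]
food_tin 0.56 [663.8 100.    1. ] [349. 194.]
side [720. 607. 981.]
tin 0.94 [451.1   2.6   1.9] [336. 220.]
tin 0.47 [453.6   1.2 166.2] [335. 179.]
lid 0.78 [453.9   4.5 164.8] [336. 180.]
lid_handle 0.74 [456.9   1.  213.5] [334. 165.]
jar 0.9 [525.2 226.9   2. ] [344. 307.]
jar 0.63 [502.5 318.7   1.9] [371. 340.]
jar 0.56 [4.710e+02 1.487e+02 3.000e-01] [352. 271.]
squat_jar 0.65 [387.5 265.9   4.4] [407. 300.]
squat_jar 0.32 [453.9   2.  166.5] [335. 179.]
mug 0.78 [687.  -44.3   3.3] [240. 236.]
food_tin 0.69 [666.4  98.1   1.2] [267. 281.]
0.9 [0.57066226 0.01405431 0.60130102] [ 2.22151208e+00  2.22132075e+00 -4.79708956e-06] [3.14159265 0.         0.        ]
```

View pics/top0.png

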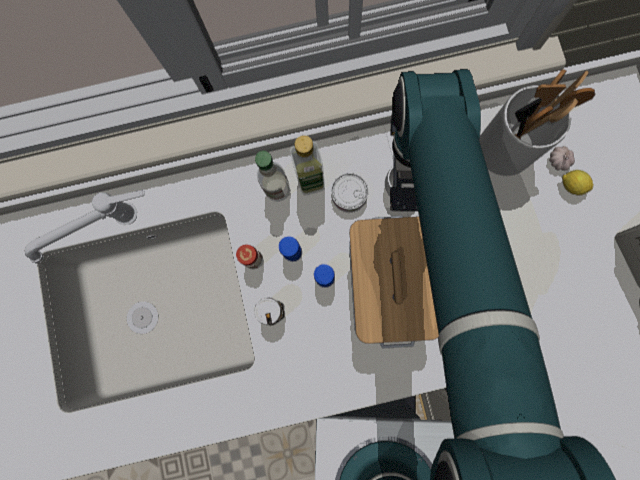

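View pics/side0.png

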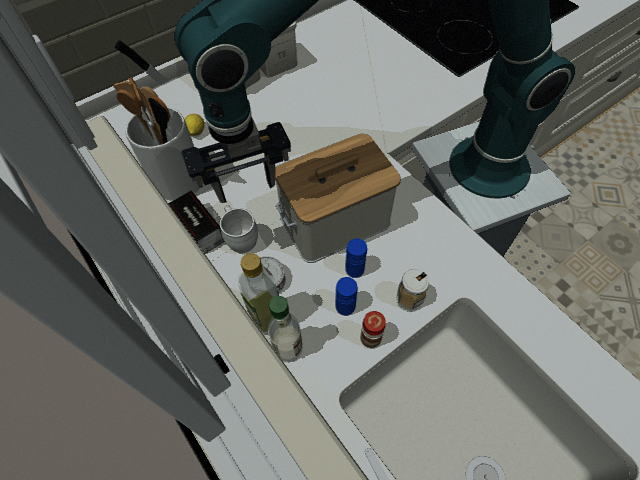

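The jar candidates are the red-capped glass jar (top 248,255; side 373,328), two blue look-alikes (top 290,248 and 324,275; side 346,296 and 356,258), and the squat white-capped jar (top 269,311; side 413,289). By the description I choose the red-capped one. Next I check it close up and measure the lid from the wrist.

```bash
python3 - <<'E'
from h import *
# bottle triangulation (green cap, yellow cap)
it,is_=viewer.camera_info('top'),viewer.camera_info('side')
for a,b in [((264,159),(279,306)),((304,145),(252,263))]:
    P=[np.array(i['camera_matrix'])@np.c_[np.array(i['R']),np.array(i['t'])] for i in (it,is_)]
    X=cv2.triangulatePoints(P[0],P[1],np.array(a,float),np.array(b,float))[:,0]; print('bottle top',np.round(X[:3]/X[3]))
def look(fn,names):
    im,inf=shot('wrist',fn)
    for n in names:
        for r in viewer.pinpoint(n,'wrist')[:3]:
            w=world(r['at'],inf); print(n,round(r['confidence'],2),np.round(w,1),np.round(proj(w,inf)))
    return im,inf
for yw in (np.pi/2,0,-np.pi/2,-np.pi*3/4):
    print(yw,[np.round(kin.ik(p,down(yw)),2) if kin.ik(p,down(yw)) is not None else None for p in ([504,320,75],[504,320,290],[450,5,192],[450,-225,30],[450,5,330],[450,5,95])])
robot.movep([430,5,420],down(0))
robot.hold(.2)
im,inf=look('w1.png',['lid','lid_handle','tin','jar'])
m=viewer.silhouettes('lid','wrist'); print([ (x['confidence'],x['mask'].sum()) for x in m]); np.save('lidmask.npy',m[0]['mask'])
im,inf=shot('top','top1.png')
for n in ['lid','lid_handle','tin','tin_mouth']:
    for r in viewer.pinpoint(n,'top')[:1]: print('top',n,r['confidence'],np.round(world(r['at'],inf),1))
o=robot.observe(); print(o['t'],o['tcp_pos'],o['contact_force'])
# jar crop
c=proj([504,320,50],inf); print(c)
u,v=c.astype(int); cr=cv2.resize(im[v-50:v+50,u-60:u+90,::-1],None,fx=4,fy=4,interpolation=cv2.INTER_CUBIC); cv2.imwrite('pics/jarcrop.png',cr)
E
```

```text
bottle top [674. 270. 230.]
bottle top [692. 190. 262.]
1.5707963267948966 [array([-0.55,  0.56, -0.1 ,  1.83,  0.08,  0.76, -0.69]), array([-0.53,  0.32, -0.12,  1.65,  0.04,  1.18, -0.66]), array([-0.05,  0.16, -0.04,  2.09,  0.01,  0.89, -0.09]), array([ 0.37,  0.51,  0.03,  2.08, -0.03,  0.56,  0.42]), array([-0.05,  0.01, -0.04,  1.92,  0.  ,  1.21, -0.09]), array([-0.05,  0.32, -0.04,  2.17,  0.02,  0.65, -0.1 ])]
0 [array([-0.78,  0.56,  0.21,  1.85, -0.16,  0.76, -2.06]), array([-0.74,  0.31,  0.15,  1.66, -0.05,  1.17, -2.15]), array([-0.33,  0.15,  0.26,  2.11, -0.05,  0.89, -1.6 ]), array([ 0.15,  0.52,  0.3 ,  2.09, -0.28,  0.57, -0.92]), array([-0.31,  0.  ,  0.23,  1.93, -0.  ,  1.21, -1.65]), array([-0.32,  0.32,  0.27,  2.19, -0.14,  0.65, -1.52])]
-1.5707963267948966 [array([ 0.21,  1.08, -1.34,  1.78,  1.12,  1.27,  1.7 ]), array([ 0.23,  0.69, -1.32,  1.6 ,  0.68,  1.39,  1.98]), array([ 0.97,  0.48, -1.29,  2.04,  0.55,  1.03,  2.55]), array([-0.07,  0.57,  0.59,  2.11, -0.54,  0.61, -2.24]), array([-1.54, -0.27,  1.3 ,  1.97,  0.27,  1.25,  2.81]), array([-0.6 ,  0.35,  0.6 ,  2.2 , -0.32,  0.67, -2.91])]
-2.356194490192345 [array([-0.23,  0.62, -0.53,  1.81,  0.41,  0.82,  1.4 ]), array([-0.17,  0.38, -0.58,  1.62,  0.22,  1.21,  1.55]), array([ 0.37,  0.2 , -0.5 ,  2.07,  0.12,  0.9 ,  2.16]), array([ 0.73,  0.55, -0.4 ,  2.06,  0.37,  0.6 ,  2.42]), array([ 0.33,  0.04, -0.42,  1.9 ,  0.02,  1.21,  2.26]), array([ 0.35,  0.37, -0.5 ,  2.15,  0.28,  0.69,  2.01])]
lid 0.93 [452.6   5.9 163.2] [323. 174.]
lid_handle 0.81 [450.7   6.7 209.1] [322. 183.]
jar 0.85 [504.6 323.2   2.3] [ 89. 120.]
jar 0.58 [463.9 146.5   2.6] [221. 150.]
jar 0.57 [521.3 222.8  -2.2] [163. 107.]
[(0.65, np.int64(42449))]
top lid 0.76 [449.9   7.5 160.9]
3.0917 [429.98152169   5.00099466 420.02521439] [-0.00557845 -0.24664418  0.27791023]
[250.28294867 255.79389669]
```

View pics/w1.png

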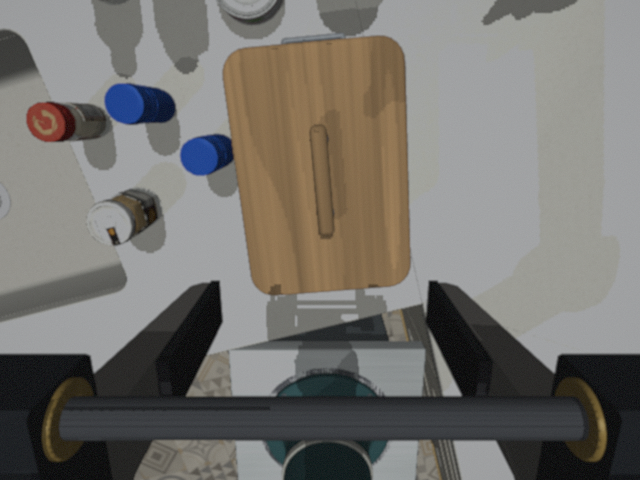

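View pics/jarcrop.png

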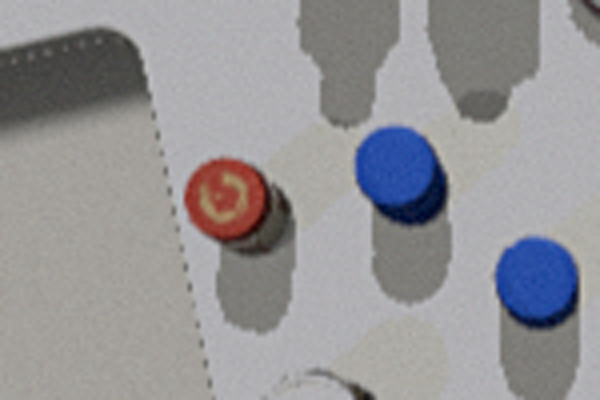

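```bash
python3 - <<'E'
from h import *
m=np.load('lidmask.npy').astype(np.uint8)
m=cv2.morphologyEx(m,cv2.MORPH_OPEN,np.ones((5,5)))
print(m.sum(),cv2.boundingRect(m))
inf=viewer.camera_info('wrist')
c=max(cv2.findContours(m,0,1)[0],key=cv2.contourArea)[:,0]
w=np.array([ray(p,inf,173)[:2] for p in c],np.float32)
r=cv2.minAreaRect(w);print(r)
E
```

```text
42445 (223, 36, 187, 259)
((452.038330078125, 6.293342590332031), (248.7964630126953, 172.04718017578125), 4.581051826477051)
```

The chosen jar is at crop (226,198), red screw cap with brown contents. The blue jars at (397,167) and (538,281) are the look-alikes. The wrist view shows the lid as a rectangle at about (318,165), its bar running from (318,130) to (326,233), yaw about +4.6°. Next I take the lid off.

```bash
cat >> h.py <<'E'
def fz(n=4):
    a=[]
    for _ in range(n): robot.hold(.02); a.append(robot.observe()['contact_force'])
    return np.mean(a,0)
def lower(p,zmin,step,thr,feed=60):
    "go straight down in steps till the upward force grows by thr; returns z, force gain, baseline"
    p=np.array(p,float); b=fz(6)[2]; f=0
    while p[2]-step>=zmin:
        p[2]-=step; robot.servo_line(p,feed=feed); f=fz(3)[2]-b
        if f>thr: break
    return p[2],f,b
E
python3 - <<'E'
from h import *
m=cv2.morphologyEx(np.load('lidmask.npy').astype(np.uint8),cv2.MORPH_OPEN,np.ones((5,5)))
inf=viewer.camera_info('wrist')
c=max(cv2.findContours(m,0,1)[0],key=cv2.contourArea)[:,0]
w=np.array([ray(p,inf,185)[:2] for p in c],np.float32)
r=cv2.minAreaRect(w);print(r)
print('handle ends',ray((319,127),inf,223),ray((326,235),inf,223))
print('jar cap',ray((246.5,254.5),viewer.camera_info('top'),106),ray((50,121.5),inf,106))
yaw=np.radians(r[2]); C=np.array(r[0])
if not 0.03<yaw<0.15: raise SystemExit
rot=down(yaw); Z=192
robot.movep([*C,Z+45],rot); robot.hold(.1)
im,inf=shot('wrist','w2.png')
print([(x['confidence'],np.round(world(x['at'],inf),1)) for x in viewer.pinpoint('lid_handle','wrist')])
robot.servo_line([*C,Z],feed=80)
print(fz()); grip(0.0,40); o=robot.observe(); print(fz(),o['grip_width']*92,o['grip_force'],o['tcp_pos'],o['t'])
np.savez('lid.npz',C=C,yaw=yaw,Z=Z)
E
```

```text
((453.6918640136719, 6.24969482421875), (241.61260986328125, 167.07936096191406), 4.581058979034424)
handle ends [500.60026096   8.74281653 223.        ] [404.89241554   2.70408477 223.        ]
jar cap [499.94539816 318.17256965 106.        ] [504.00433458 311.43128504 106.        ]
[(0.69, array([448.6,   7. , 209.8]))]
[ 0.24406451  0.18552675 -0.03066548]
[-0.22107474  0.50062094  0.5219978 ] 14.541673025386766 39.99873340129852 [453.65541721   6.3039643  191.9791696 ] 5.975
```

```bash
python3 - <<'E'
from h import *
d=np.load('lid.npz'); C,yaw,Z=d['C'],float(d['yaw']),float(d['Z']); rot=down(yaw)
z=Z
robot.servo_line([*C,Z+8],feed=40); print(fz())
robot.servo_line([*C,Z+20],feed=50); print(fz())
robot.servo_line([*C,Z+60],feed=150); print(fz(), robot.observe()['wrist_torque'], robot.observe()['grip_width']*92)
D=C+Rn.from_euler('z',yaw).as_matrix()[:2,:2]@[0,-230]
robot.servo_line([*D,Z+60],feed=250)
robot.servo_line([*D,50],feed=200)
robot.servo_line([*D,34],feed=60)
print(lower([*D,34],24,1,2.0), robot.observe()['tcp_pos'])
o=robot.observe(); print(o['wrist_torque'],o['t'])
shot('top','t3.png'); 
E
```

```text
[ 0.03902075 -0.30682544 -3.93830677]
[ 0.14925592 -0.2010478  -3.85671576]
[-0.33332644 -0.14038827 -4.0105992 ] [0.029979   0.1036785  0.01375536] 14.522637704468758
(np.float64(28.0), np.float64(11.15556878876766), np.float64(-4.0123795186101345)) [ 472.19697239 -223.04142208   29.00333215]
[ 0.28530007  0.70359494 -0.05415369] 11.9417
```

```bash
python3 - <<'E'
from h import *
d=np.load('lid.npz'); C,yaw,Z=d['C'],float(d['yaw']),float(d['Z']); rot=down(yaw)
D=C+Rn.from_euler('z',yaw).as_matrix()[:2,:2]@[0,-230]
robot.servo_line([*D,29],feed=30)
grip(0.5); print(fz()); 
robot.servo_line([*D,120],feed=150)
robot.movep([*D,300],rot)
robot.movep([470,320,300],down(np.pi/2)); grip(0.8); robot.hold(.1)
for c in ['wrist','side','top']:
    im,inf=shot(c,c+'4.png')
    for n in ['jar','lid','tin_mouth']:
        for x in viewer.pinpoint(n,c)[:3]:
            w=world(x['at'],inf); print(c,n,round(x['confidence'],2),np.round(w,1),np.round(proj(w,inf)))
    # red cap blob
    h=cv2.cvtColor(im,cv2.COLOR_RGB2HSV); m=(((h[...,0]<8)|(h[...,0]>172))&(h[...,1]>140)&(h[...,2]>70)).astype(np.uint8)
    k,l,s,q=cv2.connectedComponentsWithStats(cv2.morphologyEx(m,cv2.MORPH_CLOSE,np.ones((9,9))))
    for i in range(1,k):
        if s[i,4]>60: print(' red',s[i],np.round(q[i],1),'at z=106',np.round(ray(q[i],inf,106),1))
print(robot.observe()['t'])
E
```

```text
[-0.1880526   0.03991355 -0.03026871]
wrist jar 0.85 [523.4 222.4  -2.2] [368. 269.]
wrist jar 0.78 [463.9 147.9   1.4] [319. 326.]
wrist jar 0.66 [502.3 320.8  -0.8] [352. 188.]
 red [ 337  184   47   49 1751] [360.4 208.6] at z=106 [502.4 320.3 106. ]
side jar 0.79 [524.8 224.6   1. ] [344. 306.]
side jar 0.73 [501.4 317.4   1.1] [371. 339.]
side jar 0.58 [466.6 146.1   3.2] [354. 269.]
side lid 0.69 [ 473.1 -224.8    2. ] [296. 159.]
side lid 0.41 [387.  264.3   3.8] [407. 299.]
 red [363 311  22  24 400] [373.7 322.3] at z=106 [505.5 319.1 106. ]
top jar 0.91 [518.7 226.9  -2. ] [294. 253.]
top jar 0.75 [464.  151.7  -0.9] [325. 277.]
top jar 0.61 [503.1 321.6  -1.3] [253. 259.]
top lid 0.83 [ 466.8 -221.9   -3.4] [485. 280.]
top tin_mouth 0.62 [453.5   5.9 175.6] [396. 277.]
 red [236 245  20  20 298] [246.  254.2] at z=106 [500.6 319.2 106. ]
17.675
```

View pics/wrist4.png

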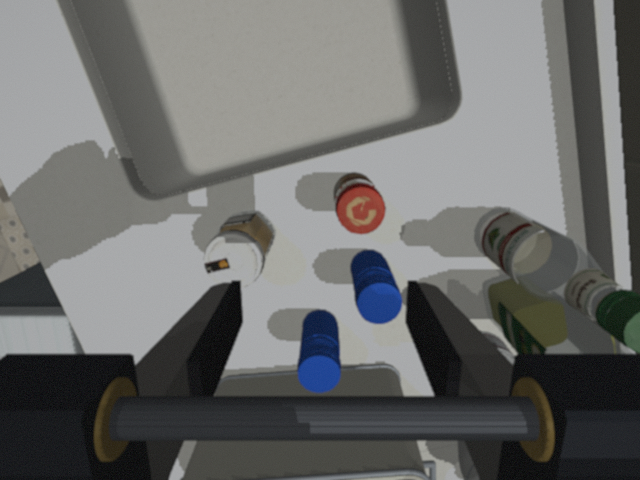

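View pics/side4.png

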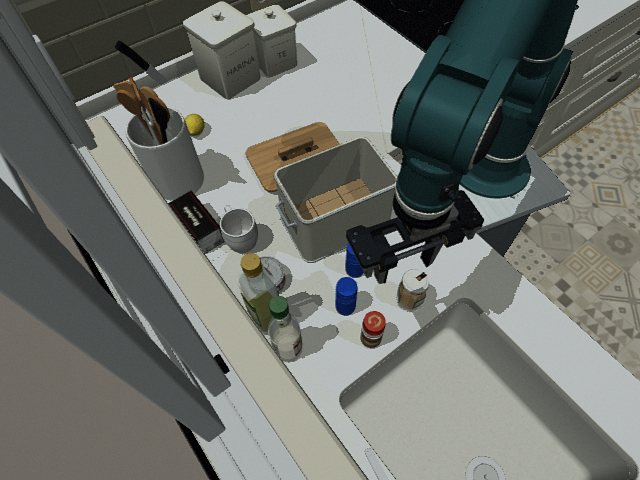

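The wrist view shows the red-capped jar at (360,208), clear of its neighbours. The side view shows the lid flat at (293,155), and the open tin with cartons inside at (335,203). Next I grasp the jar.

```bash
python3 - <<'E'
from h import *
d=np.load('lid.npz'); C,yaw=d['C'],float(d['yaw'])
J=np.array([502.5,320.]); r=down(np.pi/2)
robot.servo_line([*J,300],feed=200)
robot.servo_line([*J,130],feed=200)
robot.servo_line([*J,75],feed=60); print(fz())
grip(0.0,20); o=robot.observe(); print(fz(),o['grip_width']*92,o['grip_force'],o['tcp_pos'])
robot.servo_line([*J,85],feed=30); print(fz())
robot.servo_line([*J,295],feed=200)
robot.movep([*C,295],down(np.pi/2+yaw)); robot.hold(.2)
print(fz(),robot.observe()['grip_width']*92,robot.observe()['tcp_pos'],robot.observe()['t'])
shot('side','side5.png'); shot('wrist','wrist5.png')
a=cv2.imread('pics/side5.png')[60:360,180:480];b=cv2.resize(cv2.imread('pics/wrist5.png'),(400,300));cv2.imwrite('pics/c5.png',np.hstack([a,b]))
E
```

```text
[ 0.12722473  0.05343489 -0.34463941]
[0.16401272 0.09100714 0.32691787] 43.998409297259826 19.999773939780425 [502.61263221 320.05526962  75.09285262]
[-0.07883087 -0.11659235 -1.36378887]
[ 0.20674855  0.05733042 -1.07352119] 44.341019350145174 [453.91057925   7.03785885 294.8242344 ] 23.9667
```

View pics/c5.png

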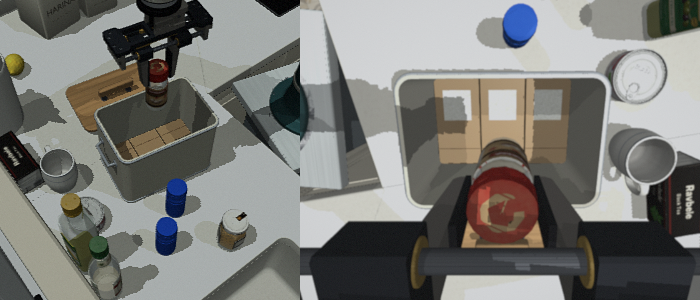

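The picture shows the jar upright in the fingers (157,80), centred over the open tin. Next I lower it by feel.

```bash
python3 - <<'E'
from h import *
d=np.load('lid.npz'); C,yaw=d['C'],float(d['yaw'])
robot.servo_line([*C,200],feed=150)
robot.servo_line([*C,143],feed=70)
res=lower([*C,143],93,0.7,1.0,feed=25); o=robot.observe(); print(res,o['tcp_pos'],o['wrist_torque'],o['t'])
# confirm contact is sustained
print(fz(8)-[0,0,res[2]], robot.observe()['grip_width']*92)
E
```

```text
(np.float64(115.00000000000018), np.float64(1.1821041626517612), np.float64(-1.4977689469257642)) [453.68059766   6.2468155  114.9774519 ] [-0.04788271 -0.0473528   0.04655069] 37.9167
[0.08301606 0.27527825 0.50012665] 43.85904081999088
```

```bash
python3 - <<'E'
from h import *
d=np.load('lid.npz'); C,yaw=d['C'],float(d['yaw'])
p=np.array([*C,115.]); b=-1.2; L=[]
while p[2]>93:
    p[2]-=.6; robot.servo_line(p,feed=25); robot.hold(.02); f=robot.observe()['contact_force'][2]-b; L.append(round(f,1))
    if f>1.4:
        f=fz(3)[2]-b; L.append(('chk',round(f,2)))
        if f>1.2: break
o=robot.observe();print(L,p[2],o['tcp_pos'],o['wrist_torque'],o['contact_force'],o['t'],o['grip_width']*92)
E
```

```text
[np.float64(-0.1), np.float64(0.3), np.float64(0.6), np.float64(0.8), np.float64(-0.3), np.float64(-0.6), np.float64(-0.2), np.float64(-0.1), np.float64(0.3), np.float64(0.2), np.float64(0.6), np.float64(0.8), np.float64(0.5), np.float64(0.0), np.float64(-0.3), np.float64(0.2), np.float64(0.4), np.float64(2.2), ('chk', np.float64(2.43))] 104.2000000000001 [453.80829205   6.25725593 104.33159889] [-0.02914785  0.05967681  0.04217934] [ 0.2805502  -1.01512357  1.56543348] 42.9 43.74740950975448
```

```bash
python3 - <<'E'
from h import *
d=np.load('lid.npz'); C,yaw,Z=d['C'],float(d['yaw']),float(d['Z']); rot=down(yaw)
D=C+Rn.from_euler('z',yaw).as_matrix()[:2,:2]@[0,-230]
robot.servo_line([*C,103.9],feed=25); f=fz(3)[2]+1.2; print(f)
if f<1.8: raise SystemExit('no contact')
grip(0.62); print(fz(3))
robot.servo_line([*C,190],feed=120)
shot('wrist','wrist6.png')
robot.servo_line([*C,300],feed=250)
robot.movep([*D,150],rot)
shot('side','side6.png')
a=cv2.imread('pics/side6.png')[60:360,180:480];b=cv2.resize(cv2.imread('pics/wrist6.png'),(400,300));cv2.imwrite('pics/c6.png',np.hstack([a,b]))
print(robot.observe()['t'])
E
```

```text
6.766903463955161
[-0.19597296 -0.47605388  0.53553019]
46.2667
```

View pics/c6.png

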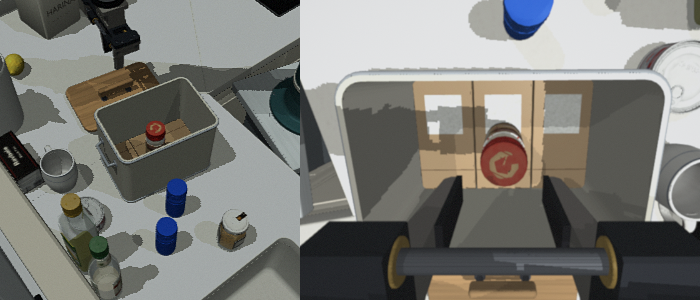

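The jar stands upright on the cartons, with its cap at (155,130) in the side crop and (503,160) in the wrist crop. Next the lid goes back on.

```bash
python3 - <<'E'
from h import *
d=np.load('lid.npz'); C,yaw,Z=d['C'],float(d['yaw']),float(d['Z']); rot=down(yaw)
D=C+Rn.from_euler('z',yaw).as_matrix()[:2,:2]@[0,-230]
robot.servo_line([*D,60],feed=150); robot.servo_line([*D,29],feed=60)
grip(0.0,40); print(fz(3),robot.observe()['grip_width']*92)
robot.servo_line([*D,45],feed=50)
robot.servo_line([*D,Z+50],feed=200)
robot.servo_line([*C,Z+50],feed=200)
robot.servo_line([*C,Z+14],feed=80); robot.hold(.1); b=fz(4); print('base',b)
p=np.array([*C,Z+14])
while p[2]>Z-.5:
    p[2]-=2 if p[2]>Z+3 else 1; robot.servo_line(p,feed=40); f=fz(2)-b
    if f[2]>3: break
o=robot.observe(); print(p[2],f,o['tcp_pos'],o['wrist_torque'],o['t'])
E
```

```text
[-0.06649803 -0.14579288  1.00400905] 14.686080806974475
base [-0.0775344  -0.18869996 -3.77218672]
191.0 [-3.01690282  0.17475093  9.93940412] [453.86781992   6.27056697 192.03558595] [-0.00730755  0.83701811  0.00659452] 54.6583
```

The lid met the rim at TCP z = 192.0, the seated height from the start. Next I release it and check.

```bash
python3 - <<'E'
from h import *
d=np.load('lid.npz'); C,yaw,Z=d['C'],float(d['yaw']),float(d['Z'])
robot.servo_line([*C,Z],feed=30); grip(0.5); print(fz(2))
robot.servo_line([*C,Z+60],feed=120)
robot.movep([560,-150,400],down(yaw)); robot.hold(.2)
for c in ['top','side']:
    im,inf=shot(c,c+'7.png')
    for n in ['lid','lid_handle']: print(c,n,[(round(x['confidence'],2),np.round(world(x['at'],inf),1)) for x in viewer.pinpoint(n,c)[:1]])
a=cv2.imread('pics/side7.png')[60:360,180:480];b=cv2.imread('pics/top7.png')[130:430,200:600];cv2.imwrite('pics/c7.png',np.hstack([a,b]))
print(robot.observe()['t'])
E
```

```text
[-0.12671943  0.12066057 -0.0937048 ]
top lid [(0.71, array([447.9,  10. , 163.2]))]
top lid_handle [(0.68, array([450.3,   7.5, 208.7]))]
side lid [(0.55, array([455.5,   2.7, 164. ]))]
side lid_handle [(0.82, array([456.1,   4.7, 211.1]))]
57.6667
```

View pics/c7.png

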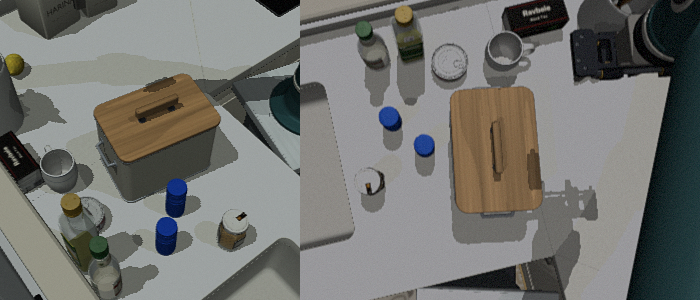

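The lid sits flat and fully home on the tin (crop 155,115 and 497,150). The mug, food tin, squat jar and blue jars look undisturbed, and the arm is clear.

```bash
python3 -c "
from h import *
print(robot.job_done())"
```

```text
the job is handed in; nothing more can be done
None
```

The job is handed in: the red-capped jar stands upright on the packs inside the tin, the lid is back on fully home, and nothing else on the worktop looks moved, with the robot clock at about 58 s of the 72 s allowed.

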